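# Open the vacuum service box and pull its vent knob

### The arm

A 6-joint arm with a two-finger parallel gripper is mounted at the origin on a cart in front of the work surface, level with it; the furniture and walls round the work are solid. World frame = base frame: x ahead of the robot, y to its left, z up, the work surface at z = 0. Lengths are in mm, angles in degrees, forces in N, time in s.
With the tool pointing down it reaches from about 275 to 1000 mm from the base axis. Payload 8.4 kg.
Tool frame: the origin (TCP) lies between the finger pads; the fingertips stand 17 mm ahead of it and the grasp point (between the pads) lies 2 mm behind it; z points along the fingers, y is the line along which they close (so a half turn about z gives the same grasp; the last joint's range is limited). The gripper opens to 85 mm and grips with 20 to 120 N. Pads are 22 mm wide; open, the fingers measure 114 mm over their backs; the gripper's body (76 mm by 85 mm) begins 54 mm behind the grasp point. The pads swing forward as they close: fully open they stand 13 mm farther back than shut.
Start: joints at [-67.345, 20.225, 93.587, -0, 66.188, -0.138], TCP at [242.118, -576.2, 248.281] pointing down, gripper open.
Joint ranges: [-150.9, 150.9], [-52.94, 120.26], [3.33, 152.33], [-74.26, 254.26], [0, 154.13], [-172.89, 172.89]. Speed limits (degrees/s): [127.2, 127.2, 159.86, 180, 180, 180].

### API

Orientations are given as a 3x3 rotation matrix whose columns are the frame's x, y, z axes.
In Python, from cell import manip gives the robot as it stands.
- The arm moves only by the shell command python3 -m inch 'ROWS' [FORCE]. ROWS is JSON, one flat list of numbers, 5 for each row, row after row: the shift along the tool's x, y, z in cm, then the turn about the tool's z in rad, then the opening, from -1 (shut) to 1 (fully open). A call has 1 to 20 rows; each row shifts and turns the commanded pose from where the row before left it, along the tool's axes as they then stand; what a row does not reach is not made up. A row lasts 1/8 s, in which the tool goes at most 62.5 mm and 10.7 degrees, less where a joint would pass 70% of its speed; a pose out of reach is approached as far as the arm can. A call is refused whole if a number of a shift passes 6.25 or a number of a turn 0.188, either way. A call with a gripper value outside its range is refused whole. The fingers move at their own pace and stop on an object; FORCE is the grip in N (left out, the last holds). Time passes only in rows, so rows that do not move let the fingers close. It gives the time, the measured TCP pose, the force, the opening and the grip force at its end, in the units of the state.
- manip.observe(): the state, without advancing time (a new reading comes with each control period).
- manip.get_image(name): name is "scene" or "top" or "wrist"; returns (picture, depth): 384x512x3 uint8, red, green, blue; 384x512 float32, mm along the optical axis (not along the pixel's ray), 0 where there is no reading.
- manip.camera_info(name): a dict with "camera_matrix" (3x3 intrinsics, pixels), "D" ([k1, k2, p1, p2, k3] as OpenCV has them; the pictures are not rectified), "xyz" and "attitude" of the camera in the world; the wrist camera has in their place "tool_from_camera" (4x4, takes a point from camera to tool coordinates, whose origin is the TCP and whose axes are the flange's). Camera axes: x right, y down, z forward; pixel columns grow to the right and rows downward; lengths in mm; the calibration is good to about 2 mm. A picture is of the moment at which its call begins: read the wrist's pose just before it. camera_info takes no time and is no camera call.
- manip.close_job(): hands the job in; it is judged then, once.
Trained networks look in the newest picture that a camera, given by its name, has taken for a name from the list of things; names that differ only in an ending like _2 or _b are one class to them, and where a whole thing is asked for, a point or a joint stands for the part that bears it (a point fixed in the world has none). Each returns a list of dicts, best first, with "conf" (0 to 1); they miss things now and then, are a little off and sometimes report something else, mostly with a low value. They report only what shows in the picture. A call takes as long as a camera call.
- manip.boxes_of(name, camera): "position" ([x, y, z] in mm, in world coordinates, good to about 4 mm: the middle of the surface that is visible of it).
The state is a dict: "time": time; "qpos": joint angles; "dq": joint speeds; "joint_efforts": joint torques, N m; "tool_pos": TCP position; "tool_rot": TCP orientation; "ft_force": force on the tool from outside, world axes, zero at the start; "ft_torque": the same for the moment, N m; "gripper_width": opening from 0.0 (shut) to 1.0 (fully open); "finger_force": force on a finger pad.
Only numpy, scipy, OpenCV 4.12 (cv2) and the standard library are available. Lean on these libraries where they do the work, as an engineer would, in place of code of your own. Each camera call takes 0.05 s, during which the arm holds its last target. There are 200 camera calls.

### The job

With the yellow slotted driver, turn both slotted cams on the grey service box anticlockwise to their stops, about a quarter turn each, to free its blue cover, and put the driver back upright in its stand. Take the cover off and lay it flat, handle up, in the middle of the dark grey pad; then pull the red knob that was under it right out to its stop, hold it there for a moment and let it spring back. Leave the other things on the bench where they stand.

Things in the scene. Friction and masses are not known exactly. Their poses are not given: they have to be found in the camera images.
- service_box: fixed grey wedge-shaped box, 145 mm (x) by 196 mm (y), 38 mm high in front and 106 mm at the back; origin under its centre, x toward its back. Its sloping face leans 25 degrees: the outward normal points up and 25 degrees from vertical toward the box's front (-x). 'Face' below means this surface; the middle of the face is 72 mm above the box's origin
- cam_left (a joint): turn of the cam on the box's +y side, rad: 0 locked (orange tab over the cover's flange), 1.6 at its stop; grows anticlockwise seen facing the sloping face. Starts at 0 to 0.3; stays where left (about 0.06 N m of friction). The tab is clear of the cover above about 1.3
- cam_right (a joint): the same for the cam on the box's -y side; also opens anticlockwise
- cam_left_slot (a point): middle of the slot's floor in the steel cam head, on the turning axis, 9 mm above the face; z = outward normal, x = along the slot and the orange tab; turns with the cam. Head 28 mm across; slot 7 mm wide right across it, 7.5 mm deep, the mouth flared to 10 mm. Tab reaches 28 mm. Axis 73 mm to +y of the face's middle and 20 mm up the slope
- cam_right_slot (a point): the same for the right cam, 73 mm to -y of the face's middle and 20 mm down the slope
- cover_grip (a point): centre of the black fin handle on the loose blue cover (about 0.22 kg): fin 56 mm long (x), 12 mm thick (y), 30 mm high, standing on the cover's top; z = out of the face while the cover is on. This point is 15 mm above the cover's top and 60 mm above its lower rim
- cover_base (a point): centre of the cover's lower rim, on the face while the cover is on; z out through its top. Cover: shallow box open below, 100 mm (x) by 90 mm (y) by 45 mm high, with flanges to 110 mm in y. Guides up to 9 mm high round it and the knob inside: lift it straight out along the normal by 50 mm or more
- vent_knob (a joint): travel of the red knob out along the face's normal, m: 0 home, 0.020 at its stop; a spring pulls it back with 3 N at home and 8 N at the stop
- vent_knob_grip (a point): centre of the red knob's head, 28 mm across and 22 mm thick, on a 10 mm stem in the middle of the face under the cover, 26 mm above the face at home; z = outward normal
- driver_grip (a point): centre of the yellow handle of the loose slotted driver (0.1 kg): handle 22 by 22 mm square with faces across x and y, 60 mm long; x = along the blade's width, z = from blade to handle. Black collar below the handle, 32 mm across, 6 mm thick, its underside 36 mm below this point
- driver_seat (a point): centre of the underside of the driver's collar
- driver_tip (a point): middle of the blade's end, 75 mm below driver_seat (111 mm below driver_grip); blade 16 mm wide (x), 3 mm thick (y), 13 mm long; shaft 8 mm
- stand_seat (a point): fixed stand in which the driver hangs by its collar: centre of the 22 mm hole, at the top of its plate (46 by 66 mm, 91 mm above the bench); z up. Base 70 by 70 mm
- pad: fixed dark grey pad, 180 by 160 mm, 5 mm thick, on the drain tray; origin under its centre
- resist_bottle: amber bottle with black cap in the front part of the bench, 60 mm across, 128 mm tall; bystander; origin under its centre
- petri_dish: clear covered dish, 60 mm across, 15 mm high; bystander; origin under its centre
- timer: white process timer with three buttons, 60 by 62 mm, 21 mm high; bystander; origin under its centre
- spare_chuck: brass disc on a smaller foot, 52 mm across, 18 mm high; bystander; origin under its centre
- hex_key: red and black folding hex key set, 22 by 85 mm, 18 mm high; bystander; origin under its centre
- developer_bottle: small white bottle with blue cap on the drain tray, 48 mm across, 102 mm tall; bystander; origin under its centre

How it is judged (in metres and radians):
On the way, in this order (a step that is already met when the one before it is completed fails the run):
1. one cam is turned a quarter turn open (past 1.35 rad) with the driver's blade in its slot (((value of joint cam_left above 1.35 rad and distance between driver_tip and cam_left_slot below 0.012 m) or (value of joint cam_right above 1.35 rad and distance between driver_tip and cam_right_slot below 0.012 m))), for 0.05 s.
2. both cams are open, the driver's blade in the slot of the last (value of joint each of cam_left, cam_right above 1.35 rad and (distance between driver_tip and cam_left_slot below 0.012 m or distance between driver_tip and cam_right_slot below 0.012 m)), for 0.05 s.
3. the cover lies flat, handle up, in the middle of the pad (within 30 mm) (horizontal distance between cover_base and pad below 0.03 m and angle between cover_base's own z axis and vertical below 0.08 rad and z of cover_base in the frame of pad between 0.002 and 0.009 m), for 0.2 s.
4. the red knob is held out at its stop (past 18 mm of 20) for 0.2 s (value of joint vent_knob above 0.018 m), for 0.2 s.
At the end, for the whole second after the job is handed in: Both cams past 1.35 rad; cover flat (0.08 rad), handle up, resting on the pad within 30 mm of its middle; knob sprung back within 3 mm of home; driver in its stand, collar within 10 mm of its seat, upright within 0.1 rad; no bystander moved over 30 mm or tipped (all of step 3 and value of joint each of cam_left, cam_right above 1.35 rad and value of joint vent_knob below 0.003 m and distance between driver_seat and stand_seat below 0.01 m and angle between driver_seat's own z axis and vertical below 0.1 rad); the robot touches nothing.
It fails at once if another thing on the bench is pushed more than 30 mm or tipped (distance of any of resist_bottle, petri_dish, timer, spare_chuck, hex_key, developer_bottle from where it was at the start of the episode above 0.03 m or angle between any of resist_bottle, petri_dish, timer, spare_chuck, hex_key, developer_bottle's own z axis and vertical above 0.5 rad).
It also fails if it takes over 72 s, if anything falls off the work surface, if the arm or the gripper's body presses on something with over 40 N, if the wrist force passes 120 N, or if a joint passes its speed limit or range.

## Working session

There is one attempt and no reset: what is moved stays moved. The work goes in short steps, Python scripts to look and compute and a shell command to move; the robot and the scene stay as the last step left them, time stands still between calls to the robot, and variables do not carry over. Pictures are saved under pics/ and viewed, at most 10 in all, crops included, and the job is handed in when it is done.

```bash
mkdir -p pics; ls
cat > h.py <<'E'
import numpy as np, cv2, json
from cell import manip
def info(c):
    i=manip.camera_info(c); K=np.array(i["camera_matrix"],float); D=np.array(i["D"],float)
    if "xyz" in i: R=np.array(i["attitude"],float); t=np.array(i["xyz"],float)
    else:
        s=manip.observe(); T=np.array(i["tool_from_camera"],float); Rw=np.array(s["tool_rot"]); 
        R=Rw@T[:3,:3]; t=Rw@T[:3,3]+np.array(s["tool_pos"])
    return K,D,R,t
def shot(c,name=None):
    k=info(c); im,d=manip.get_image(c)
    if name: cv2.imwrite(f"pics/{name}.png",im[:,:,::-1])
    return im,d,k
def cloud(d,k):
    K,D,R,t=k; h,w=d.shape
    uv=np.stack(np.meshgrid(np.arange(w),np.arange(h)),-1).reshape(-1,1,2).astype(float)
    n=cv2.undistortPoints(uv,K,D).reshape(h,w,2)
    P=np.dstack([n,np.ones((h,w))])*d[...,None]
    W=P@R.T+t; W[d<=0]=np.nan
    return W
E
python3 - <<'E'
from h import *
print(manip.observe())
for c in ["scene","top","wrist"]:
    im,d,k=shot(c,c+"0"); np.savez(c+"0.npz",im=im,d=d,K=k[0],D=k[1],R=k[2],t=k[3]); print(c,k[3].round(),k[2].round(2).tolist())
for n in ["service_box","cam_left","cam_right","cover_grip","driver_grip","stand_seat","pad","resist_bottle","petri_dish","timer","spare_chuck","hex_key","developer_bottle"]:
    for c in ["top","scene"]:
        try: print(n,c,[(np.round(o["position"]).tolist(),round(o["conf"],2)) for o in manip.boxes_of(n,c)][:3])
        except Exception as e: print(n,c,e)
a=[cv2.imread(f"pics/{c}0.png") for c in ["scene","top"]]
cv2.imwrite("pics/both.png",cv2.resize(np.vstack(a),None,fx=1,fy=1)[:, :] if 0 else cv2.resize(np.hstack(a),(800,300)))
E
```

```text
pics
{'time': 0.0, 'qpos': array([-6.73472715e+01,  2.02626337e+01,  9.36295835e+01,  1.19181855e-04,
        6.61877437e+01, -1.39158891e-01]), 'dq': array([ 0.06073421, -0.01209571, -0.10860801, -0.0541935 ,  0.00944229,
        0.00483022]), 'joint_efforts': array([ 2.92897879e-03, -6.05237174e+01, -3.42067337e+01,  4.05879337e-04,
        9.11644165e-03,  1.83911561e-05]), 'tool_pos': array([ 241.92374843, -575.78400748,  247.5562719 ]), 'tool_rot': array([[ 9.21918339e-01,  3.87383904e-01, -5.35744177e-04],
       [ 3.87384275e-01, -9.21917438e-01,  1.28865271e-03],
       [ 5.29141796e-06, -1.39557143e-03, -9.99999026e-01]]), 'ft_force': array([-0.25564317, -0.56597343, -0.26588142]), 'ft_torque': array([-0.02672301,  0.02456391, -0.06478898]), 'finger_force': 0.0, 'gripper_width': 1.0009726830724057}
scene [-441. -878.  863.] [[0.64, -0.39, 0.66], [-0.77, -0.3, 0.56], [-0.02, -0.87, -0.5]]
top [ 313.  -26. 1283.] [[-0.0, -0.98, 0.18], [-1.0, 0.01, 0.02], [-0.02, -0.18, -0.98]]
wrist [ 319. -543.  373.] [[0.39, -0.87, -0.3], [-0.92, -0.37, -0.12], [-0.0, 0.32, -0.95]]
service_b
[... 722 characters left out ...]
esist_bottle scene [([486.0, 274.0, 67.0], 0.56)]
petri_dish top [([554.0, -145.0, 18.0], 0.58)]
petri_dish scene [([542.0, -148.0, 19.0], 0.67), ([594.0, 41.0, 104.0], 0.29), ([419.0, -72.0, 122.0], 0.27)]
timer top [([373.0, 73.0, 19.0], 0.78), ([380.0, 191.0, 14.0], 0.2)]
timer scene [([370.0, 70.0, 16.0], 0.69), ([417.0, -71.0, 121.0], 0.41)]
spare_chuck top [([381.0, 188.0, 13.0], 0.87)]
spare_chuck scene [([379.0, 187.0, 18.0], 0.54)]
hex_key top [([687.0, -173.0, 22.0], 0.7)]
hex_key scene [([476.0, -301.0, 16.0], 0.73), ([372.0, 71.0, 21.0], 0.73), ([686.0, -174.0, 24.0], 0.6)]
developer_bottle top [([695.0, -291.0, 82.0], 0.73)]
developer_bottle scene [([687.0, -300.0, 56.0], 0.63)]
```

View pics/both.png

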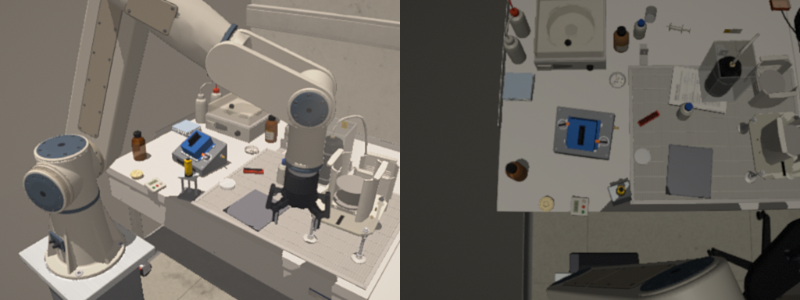

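Run:
```python
from h import *
z=np.load("top0.npz"); im=z["im"]; k=(z["K"],z["D"],z["R"],z["t"]); 
W=cloud(z["d"],k); hsv=cv2.cvtColor(im,cv2.COLOR_RGB2HSV)
print("K",k[0][0,0])
c,_=cv2.projectPoints(np.array([[595,-8,70],[415,-66,110.]]),cv2.Rodrigues(k[2].T)[0],-k[2].T@k[3],k[0],k[1]); print(c.reshape(-1,2))
u,v=c.reshape(-1,2).mean(0).astype(int)
crop=im[max(0,v-100):v+100,u-130:u+130,::-1]; print("origin",u-130,max(0,v-100)); cv2.imwrite("pics/topcrop.png",cv2.resize(crop,(780,600)))
def m(lo,hi,name,box):
    s=cv2.inRange(hsv,lo,hi)>0
    (x0,x1),(y0,y1)=box; s&=(W[...,0]>x0)&(W[...,0]<x1)&(W[...,1]>y0)&(W[...,1]<y1)
    P=W[s]
    if len(P)<5: print(name,len(P)); return
    print(name,len(P),P.mean(0).round(1),P.min(0).round(),P.max(0).round())
m((20,120,100),(35,255,255),"yellow",((350,480),(-130,0)))
m((95,90,50),(130,255,255),"blue",((450,750),(-150,150)))
m((5,150,120),(18,255,255),"orange",((450,750),(-150,150)))
# box outline: points at 40..110 high
s=(W[...,0]>450)&(W[...,0]<750)&(W[...,1]>-160)&(W[...,1]<160)&(W[...,2]>30)
P=W[s]; r=cv2.minAreaRect(P[:,:2].astype(np.float32)); print(r)
# high wedge back edge
gray=s&(hsv[...,1]<50)
Q=W[gray]; print(len(Q))
best=None
rng=np.random.default_rng(0)
for _ in range(2000):
    a=Q[rng.choice(len(Q),3,replace=False)]; n=np.cross(a[1]-a[0],a[2]-a[0]); l=np.linalg.norm(n)
    if l<500: continue
    n/=l; n*=np.sign(n[2]); 
    if not .8<n[2]<.97: continue
    inl=abs((Q-a[0])@n)<2.5
    if best is None or inl.sum()>best[0]: best=(inl.sum(),n,a[0],inl)
n,inl=best[1],best[3]; I=Q[inl]; c=I.mean(0); n=np.linalg.svd(I-c)[2][2]; n*=np.sign(n[2]); print(len(I),c,n,np.degrees(np.arccos(n[2])),"yaw",np.degrees(np.arctan2(-n[1],-n[0])))
print(cv2.minAreaRect(I[:,:2].astype(np.float32)))
```

```text
K 471.723528832526
[[259.35120291 178.90871914]
 [282.61343933 245.69959114]]
origin 140 112
yellow 37 [417.1 -63.3 154.5] [408. -75. 138.] [430. -53. 160.]
blue 1417 [607.4  57.3 107.9] [553.   0.  42.] [673. 119. 148.]
orange 20 [616.5  56.2  79.5] [589.   6.  68.] [651. 114.  95.]
((580.1685791015625, 29.225929260253906), (268.4961242675781, 223.02593994140625), 81.98538208007812)
2681
1585 [625.69851325  56.47647284  73.08541168] [-0.41889653  0.05883605  0.90612583] 25.024657402670083 yaw -7.995168878354142
((621.422119140625, 59.65204620361328), (196.18370056152344, 145.63031005859375), 81.8297119140625)
```

View crop.

View pics/topcrop.png

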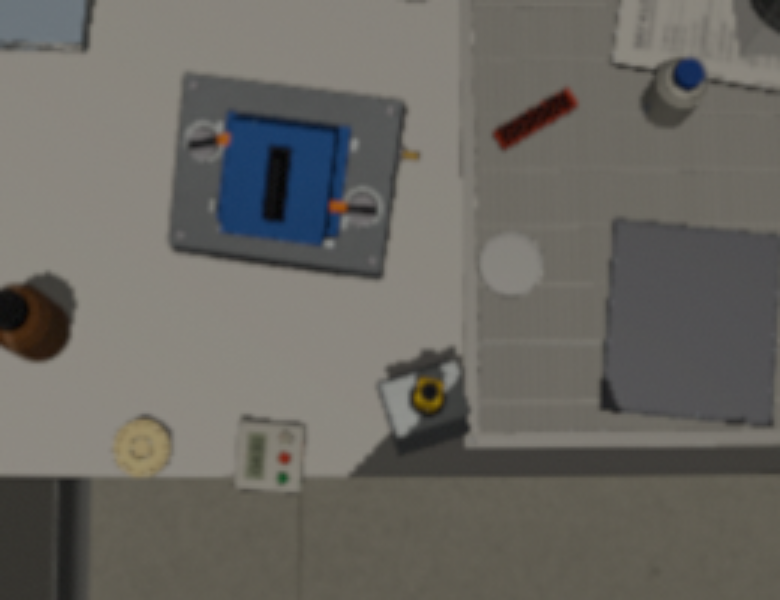

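Run:
```python
from h import *
i=manip.camera_info("wrist"); print(np.array(i["tool_from_camera"]).round(3).tolist(), i["camera_matrix"])
```

```text
[[0.0, -0.947, -0.322, 83.317], [1.0, 0.0, 0.0, -0.557], [-0.0, -0.322, 0.947, -125.379], [0.0, 0.0, 0.0, 1.0]] [[282.46878637   0.         260.0815502 ]
 [  0.         282.46878637 195.30650559]
 [  0.           0.           1.        ]]
```

```bash
python3 -m inch '[0,0,-5,0,1, 4,-4.5,0,0,1, 4,-4.5,0,0,1, 4,-4.5,0,0,1, 4,-4.5,0,0,1, 4,-4.5,0,0,1, 4,-4.5,0,0,1, 4,-4.5,0,0,1, 4,-4.5,0,0,1, 4,-4.5,0,0,1, 0,0,0,0,1, 0,0,0,0,1]'
cat > drv.py <<'E'
from h import *
import sys
im,d,k=shot("wrist","w"+sys.argv[1]); W=cloud(d,k); hsv=cv2.cvtColor(im,cv2.COLOR_RGB2HSV)
s=manip.observe(); print(s["tool_pos"].round(1), "yaw",np.degrees(np.arctan2(s["tool_rot"][1,0],s["tool_rot"][0,0])))
y=(cv2.inRange(hsv,(20,110,60),(36,255,255))>0)&(W[...,2]>90)
P=W[y]; print("yellow",len(P),P.min(0).round(1),P.max(0).round(1))
T=P[P[:,2]>np.percentile(P[:,2],97)-4]; print("top",len(T),cv2.minAreaRect(T[:,:2].astype(np.float32)),T[:,2].mean())
st=(W[...,2]>86)&(W[...,2]<95)&(abs(W[...,0]-417)<60)&(abs(W[...,1]+66)<60)
Q=W[st]; print("plate",len(Q),cv2.minAreaRect(Q[:,:2].astype(np.float32)),np.median(Q[:,2]))
E
python3 drv.py 1
```

```text
time: 2.95
tool_pos: [417.0, -63.4, 298.3]
tool_rot: [[0.921, 0.389, -0.0], [0.389, -0.921, -0.0], [-0.0, 0.0, -1.0]]
ft_force: [-1.1, 0.2, 0.0]
gripper_width: 0.999
finger_force: 0.0
[416.9 -64.  298.3] yaw 22.78095598305904
yellow 319 [411.4 -74.3  95.8] [434.4 -51.1 158.9]
top 147 ((422.27520751953125, -62.93059539794922), (20.315284729003906, 20.934276580810547), 80.05268859863281) 156.22063177042457
plate 1349 ((422.069091796875, -63.40086364746094), (46.37738800048828, 66.08045196533203), 17.333316802978516) 90.79872891587308
```

View pics/w1.png

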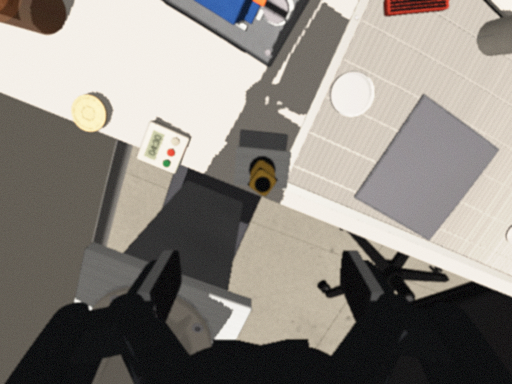

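```bash
python3 -m inch '[0.5,0.1,4,0,1, 0,0,4,0,1, 0,0,0,0,1]'; python3 drv.py 2
python3 - <<'E'
import cv2; a=cv2.imread("pics/w2.png"); cv2.imwrite("pics/w2c.png",cv2.resize(a[100:300,160:360],(600,600),interpolation=cv2.INTER_CUBIC))
E
```

```text
time: 3.38
tool_pos: [419.8, -63.5, 216.3]
tool_rot: [[0.923, 0.385, -0.006], [0.385, -0.923, 0.001], [-0.005, -0.003, -1.0]]
ft_force: [0.1, 0.4, 0.3]
gripper_width: 0.999
finger_force: 0.0
[421.2 -63.5 218. ] yaw 22.65848612561056
yellow 667 [411.9 -74.5  97.2] [434.6 -50.9 159.1]
top 264 ((422.7558288574219, -62.540611267089844), (20.660646438598633, 20.682334899902344), 80.07698059082031) 155.65202828868132
plate 2203 ((421.96307373046875, -63.338768005371094), (46.56016540527344, 66.22196960449219), 17.24098014831543) 90.71941176964671
```

View pics/w2c.png

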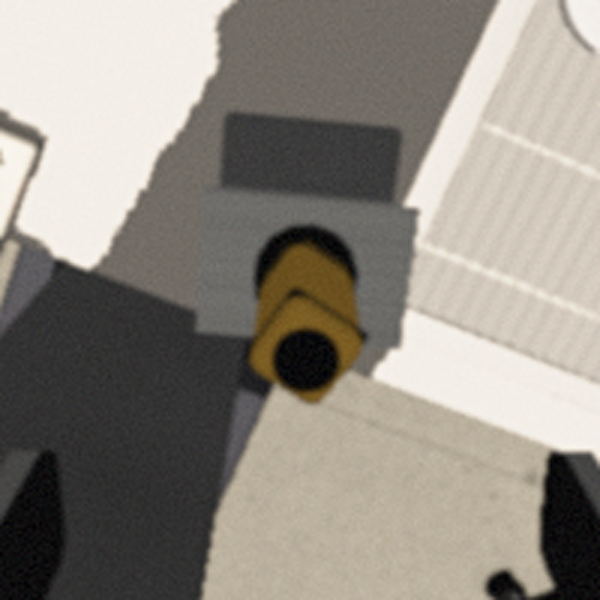

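```bash
python3 -m inch '[0,0,0,0.187,1, 0,0,0,0.187,1, 0,0,0,0.187,1, 0,0,0,0.02,1, 0.1,-0.1,4.5,0,1, 0,0,4.5,0,1, 0,0,0,0,0, 0,0,0,0,-1, 0,0,0,0,-1, 0,0,0,0,-1, 0,0,0,0,-1]' 60
```

```text
time: 4.8
tool_pos: [424.6, -61.7, 129.9]
tool_rot: [[0.983, -0.182, 0.003], [-0.182, -0.983, -0.0], [0.003, -0.0, -1.0]]
ft_force: [-0.5, -0.4, 9.4]
gripper_width: 0.245
finger_force: 60.4
```

```bash
python3 -m inch '[0,0,-4,0,-1, 0,0,-6,0,-1, 0,0,-6,0,-1, 0,0,0,0,-1, 0,0,0,0,-1]'
python3 - <<'E'
from h import *
im,d,k=shot("wrist","w3"); s=manip.observe(); print(s["tool_pos"])
cv2.imwrite("pics/w3c.png",cv2.resize(im[110:310,160:360,::-1],(600,600),interpolation=cv2.INTER_CUBIC))
# predicted tip pixel
K,D,R,t=k; p=s["tool_pos"]+s["tool_rot"]@np.array([0,0,109.])
c,_=cv2.projectPoints(p[None],cv2.Rodrigues(R.T)[0],-R.T@t,K,D); print(c)
W=cloud(d,k)
u,v=c.reshape(2).astype(int); print(d[v-12:v+14:3,u-12:u+14:3].round())
E
```

```text
time: 5.42
tool_pos: [422.9, -61.5, 288.4]
tool_rot: [[0.983, -0.182, 0.001], [-0.182, -0.983, -0.0], [0.001, -0.0, -1.0]]
ft_force: [-1.3, -0.2, -1.2]
gripper_width: 0.247
finger_force: 76.5
[422.45163948 -61.42637169 287.56908459]
[[[260.873271   199.27732807]]]
[[ 338.  337.  338.  338.  339.  338.  338.  337.  339.]
 [ 339.  340.  339.  339.  339.  338.  338.  340.  339.]
 [ 340.  340.  341.  340.  340.  246.  341.  436.  436.]
 [ 343.  341.  341.  341.  240.  242.  436.  437.  439.]
 [ 344.  342.  342.  439.  241.  240. 1115. 1116. 1115.]
 [ 343. 1119. 1122. 1119.  237.  237. 1120. 1123. 1123.]
 [1126. 1126. 1126. 1126.  229.  229.  235. 1125. 1110.]
 [1130. 1130. 1115.  232.  223.  224.  229. 1086. 1080.]
 [1100. 1092. 1088.  223.  218.  217.  224. 1055. 1052.]]
```

View pics/w3c.png

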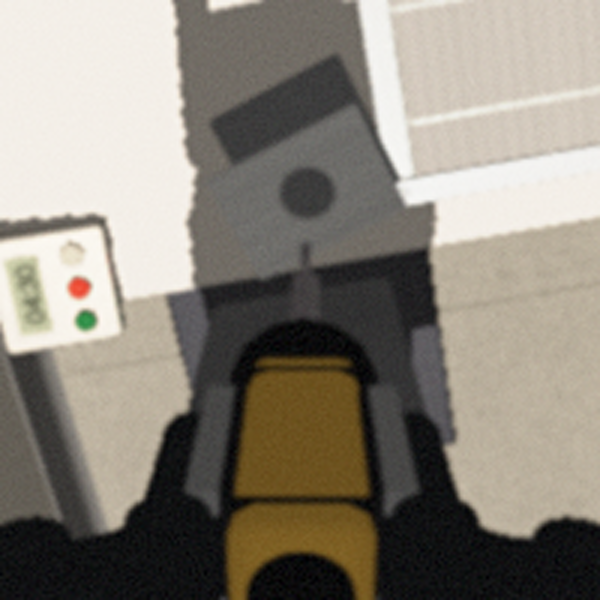

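```bash
python3 -m inch '[0,0,-2,0,-1, 3.8,-3.7,0,0,-1, 3.8,-3.7,0,0,-1, 3.8,-3.7,0,0,-1, 3.8,-3.7,0,0,-1, 0,0,0,0,-1, 0,0,0,0,-1]'
cat > box.py <<'E'
from h import *
import sys
im,d,k=shot("wrist","w"+sys.argv[1]); W=cloud(d,k); hsv=cv2.cvtColor(im,cv2.COLOR_RGB2HSV)
s=manip.observe(); print(s["tool_pos"].round(1))
np.savez("w%s.npz"%sys.argv[1],im=im,d=d,K=k[0],D=k[1],R=k[2],t=k[3])
near=(abs(W[...,0]-621)<110)&(abs(W[...,1]-59)<130)&(W[...,2]>35)&(W[...,2]<125)&(hsv[...,1]<60)
Q=W[near]; rng=np.random.default_rng(0); best=(0,)
for _ in range(1500):
    a=Q[rng.choice(len(Q),3,replace=False)]; n=np.cross(a[1]-a[0],a[2]-a[0]); l=np.linalg.norm(n)
    if l<500: continue
    n/=l; n*=np.sign(n[2])
    if not .85<n[2]<.95: continue
    inl=abs((Q-a[0])@n)<1.5
    if inl.sum()>best[0]: best=(inl.sum(),inl)
I=Q[best[1]]; c=I.mean(0); n=np.linalg.svd(I-c)[2][2]; n*=np.sign(n[2])
print(len(I),"n",n.round(3),np.degrees(np.arccos(n[2])),"yaw",np.degrees(np.arctan2(-n[1],-n[0])))
r=cv2.minAreaRect(I[:,:2].astype(np.float32)); print(r)
ex=np.array([-n[0],-n[1],0]); ex/=np.linalg.norm(ex); ey=np.array([-ex[1],ex[0],0]); up=np.cross(ey,n); 
# extents along ey & up
m=np.array([*r[0],0]); m[2]=c[2]-((m-c)[:2]@n[:2])/n[2]; print("face middle",m.round(1),"up",up.round(3))
for nm,a,b in (("L",73,20),("R",-73,-20)):
    ax=m+a*ey+b*up; sl=ax+9*n
    px=cv2.projectPoints(sl[None],cv2.Rodrigues(k[2].T)[0],-k[2].T@k[3],k[0],k[1])[0].ravel(); print(nm,"slot floor pred",sl.round(1),"px",px.round())
    # orange tab direction
    o=(cv2.inRange(hsv,(3,140,90),(19,255,255))>0)&(np.linalg.norm(W-sl,axis=2)<45)
    P=W[o]; 
    if len(P): q=P.mean(0)-ax; print("  tab",len(P),P.mean(0).round(1),"angle in face (from up-slope, ccw)",np.degrees(np.arctan2(q@ey,q@up)).round(1),"dist",np.hypot(q@ey,q@up).round(1))
    # height-based head: points 10..19 above the face
    h=(W-m)@n; hd=(h>12)&(h<22)&(np.linalg.norm(W-(ax+16*n),axis=2)<22)&(hsv[...,1]<80); P=W[hd]
    if len(P)>10:
        e=np.c_[(P-ax)@up,(P-ax)@ey].astype(np.float32); (cx,cy),rad=cv2.minEnclosingCircle(e); print("  head",len(P),"offset up,ey",round(cx,1),round(cy,1),"r",round(rad,1))
u=int(sys.argv[2]) if len(sys.argv)>2 else 0
E
python3 box.py 4; python3 -c "
import cv2; a=cv2.imread('pics/w4.png'); cv2.imwrite('pics/w4b.png',cv2.resize(a,(800,600),interpolation=cv2.INTER_CUBIC))"
```

```text
time: 6.35
tool_pos: [598.6, 56.2, 306.2]
tool_rot: [[0.983, -0.182, -0.004], [-0.182, -0.983, -0.001], [-0.004, 0.001, -1.0]]
ft_force: [0.3, -0.8, -1.1]
gripper_width: 0.247
finger_force: 76.5
[598.5  55.9 306.8]
7500 n [-0.418  0.059  0.906] 24.987137622858924 yaw -8.071076480088733
((622.623779296875, 60.932342529296875), (195.0980682373047, 143.94924926757812), 81.66722869873047)
face middle [622.6  60.9  71.4] up [ 0.897 -0.127  0.422]
L slot floor pred [647.1 131.2  88. ] px [192. 142.]
  tab 47 [651.  113.8  90.6] angle in face (from up-slope, ccw) -67.8 dist 18.1
  head 296 offset up,ey 1.4 0.1 r 14.3
R slot floor pred [590.7  -8.3  71.1] px [310. 163.]
  tab 41 [593.9  10.   71.4] angle in face (from up-slope, ccw) 87.8 dist 18.6
  head 258 offset up,ey 1.3 0.7 r 14.1
```

View pics/w4b.png

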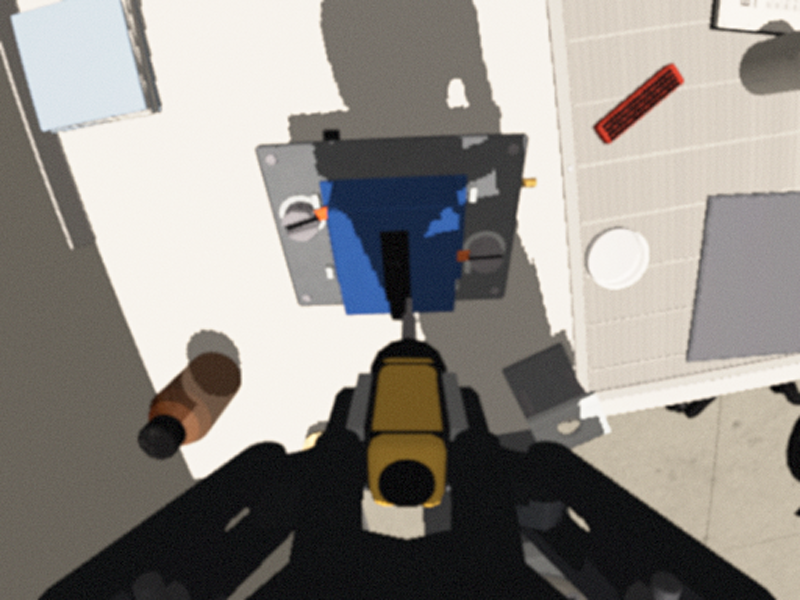

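```bash
python3 -m inch '[1.6,-4.15,0,0,-1, 1.6,-4.15,0,0,-1, 0,0,0,-0.187,-1, 0,0,0,-0.187,-1, 0,0,0,-0.187,-1, 0,0,0,-0.187,-1, 0,0,0,-0.187,-1, 0,0,0,-0.187,-1, 0,0,0,-0.187,-1, 0,0,0,-0.187,-1, 0,0,0,-0.187,-1, 0,0,0,-0.187,-1, 0,0,0,-0.03,-1, 0,0,3.3,0,-1, 0,0,3.3,0,-1, 0,0,0,0,-1, 0,0,0,0,-1]' 110
python3 - <<'E'
from h import *
im,d,k=shot("wrist","w5"); s=manip.observe(); print(s["tool_pos"],np.degrees(np.arctan2(s["tool_rot"][1,0],s["tool_rot"][0,0])))
K,D,R,t=k
for p in [s["tool_pos"]+s["tool_rot"]@np.array([0,0,113.]),np.array([648,131.4,88.4])]:
    print(cv2.projectPoints(p[None],cv2.Rodrigues(R.T)[0],-R.T@t,K,D)[0].ravel().round(1))
cv2.imwrite("pics/w5c.png",cv2.resize(im[130:280,160:360,::-1],(800,600),interpolation=cv2.INTER_CUBIC))
np.savez("w5.npz",im=im,d=d,K=K,D=D,R=R,t=t)
E
```

```text
time: 8.52
tool_pos: [646.7, 131.9, 243.6]
tool_rot: [[-0.144, 0.99, 0.001], [0.99, 0.144, 0.0], [0.0, 0.001, -1.0]]
ft_force: [0.6, 0.1, -0.7]
gripper_width: 0.245
finger_force: 107.6
[647.04441454 132.05765962 244.03432579] 98.29236361180322
[260.3 198. ]
[260.7 185.1]
```

View pics/w5c.png

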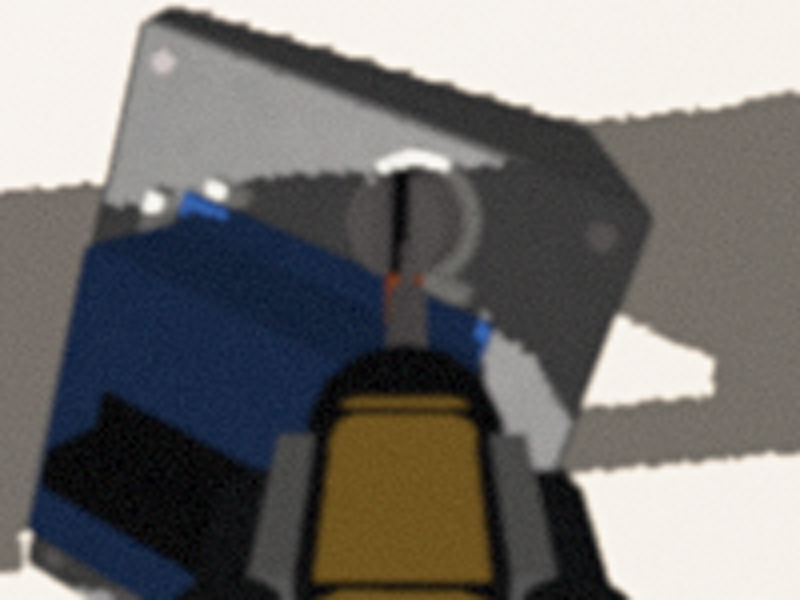

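```bash
python3 -m inch '[0,-0.15,2,0,-1, 0,0,1.5,0,-1, 0,0,0.2,0,-1, 0,0,0,0,-1, 0,0,0,0,-1]'; python3 -c "
from h import *
for _ in range(3):
    manip.get_image('wrist'); s=manip.observe(); print(s['tool_pos'].round(1),s['ft_force'].round(1),s['ft_torque'].round(2))"
```

```text
time: 9.2
tool_pos: [645.2, 131.9, 206.0]
tool_rot: [[-0.145, 0.989, 0.001], [0.989, 0.145, 0.0], [0.0, 0.001, -1.0]]
ft_force: [-0.5, 0.4, -1.1]
gripper_width: 0.242
finger_force: 107.4
[645.2 131.9 206. ] [ 0.  -0.2 -1.3] [-0.02  0.01 -0.02]
[645.1 131.9 205.9] [-0.6  0.1 -1.7] [ 0.01 -0.03 -0.03]
[645.1 131.9 205.7] [-0.1  0.2 -2. ] [-0.01  0.01  0.01]
```

```bash
python3 -m inch '[0,0,0.1,0,-1, 0,0,0.1,0,-1, 0,0,0,0,-1]';  python3 -m inch '[0,0,0.1,0,-1, 0,0,0.1,0,-1, 0,0,0,0,-1]'; python3 -m inch '[0,0,0.1,0,-1, 0,0,0.1,0,-1, 0,0,0,0,-1]'
```

```text
time: 9.72
tool_pos: [645.1, 131.9, 203.8]
tool_rot: [[-0.146, 0.989, 0.001], [0.989, 0.146, 0.0], [0.0, 0.001, -1.0]]
ft_force: [-0.4, 0.3, 3.6]
gripper_width: 0.242
finger_force: 108.3
time: 10.1
tool_pos: [645.4, 132.0, 203.3]
tool_rot: [[-0.145, 0.989, 0.002], [0.989, 0.145, 0.0], [0.0, 0.002, -1.0]]
ft_force: [-3.6, -0.5, 14.4]
gripper_width: 0.248
finger_force: 110.1
time: 10.48
tool_pos: [645.6, 132.1, 202.9]
tool_rot: [[-0.145, 0.989, 0.003], [0.989, 0.145, 0.001], [0.0, 0.003, -1.0]]
ft_force: [-6.3, -1.0, 25.0]
gripper_width: 0.242
finger_force: 111.6
```

```bash
python3 -m inch '[0,0,-0.6,0,-1, 0,0,0,0,-1, 0,0,-0.05,-0.15,-1, 0,0,-0.05,-0.15,-1, 0,0,-0.05,-0.15,-1, 0,0,-0.05,-0.15,-1, 0,0,0,0,-1]'
python3 - <<'E'
from h import *
im,d,k=shot("wrist","w6"); s=manip.observe(); print(s["tool_pos"],np.degrees(np.arctan2(s["tool_rot"][1,0],s["tool_rot"][0,0])),s['ft_force'].round(1),s['ft_torque'].round(2))
cv2.imwrite("pics/w6c.png",cv2.resize(im[130:280,160:360,::-1],(800,600),interpolation=cv2.INTER_CUBIC))
E
```

```text
time: 11.35
tool_pos: [643.4, 131.1, 206.1]
tool_rot: [[-0.678, 0.735, -0.004], [0.735, 0.678, -0.002], [0.001, -0.004, -1.0]]
ft_force: [-4.3, -3.4, -0.8]
gripper_width: 0.241
finger_force: 107.9
[643.39259238 131.10327192 206.04477882] 132.5512325775491 [-4.7 -3.7  0.5] [-0.91  1.06 -0.06]
```

View pics/w6c.png

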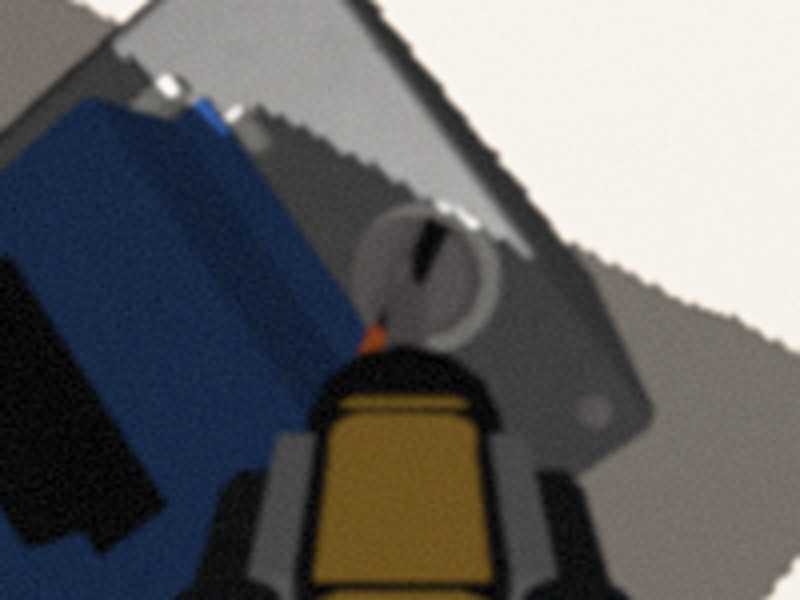

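```bash
python3 -m inch '[0,0,-0.03,-0.187,-1, 0,0,-0.03,-0.187,-1, 0,0,-0.03,-0.187,-1, 0,0,-0.03,-0.187,-1, 0,0,-0.03,-0.187,-1, 0,0,0,-0.187,-1, 0,0,0,0,-1]'
cat > cams.py <<'E'
from h import *
import sys
im,d,k=shot(sys.argv[1],"c_"+sys.argv[2]); W=cloud(d,k); hsv=cv2.cvtColor(im,cv2.COLOR_RGB2HSV)
s=manip.observe(); print(s["tool_pos"].round(1),np.degrees(np.arctan2(s["tool_rot"][1,0],s["tool_rot"][0,0])).round(1),s['ft_force'].round(1),s['ft_torque'].round(2))
n=np.array([-.418,.059,.906]); n/=np.linalg.norm(n); up=np.array([.897,-.127,.422]); ey=np.cross(n,up); m=np.array([623.5,61.1,71.8])
for nm,a,b,z in (("L",73,20,-90),("R",-73,-20,90)):
    ax=m+a*ey+b*up; q=W-ax; r=np.hypot(q@ey,q@up); h=q@n
    o=(cv2.inRange(hsv,(2,140,60),(19,255,255))>0)&(r<36)&(r>8)&(abs(h-8)<14)
    if o.sum()>4:
        c=W[o].mean(0)-ax; f=(np.degrees(np.arctan2(c@ey,c@up))-z)%360; f=f-360 if f>200 else f
        print(nm,"n",o.sum(),"turn",round(f,1),"deg",round(np.radians(f),2),"r",np.hypot(c@ey,c@up).round(1),"h",round(c@n,1))
    else: print(nm,"tab unseen",o.sum())
E
python3 cams.py wrist 1; python3 cams.py top 1
```

```text
time: 12.28
tool_pos: [643.9, 129.6, 207.3]
tool_rot: [[-0.956, -0.292, -0.003], [-0.292, 0.956, -0.004], [0.004, -0.003, -1.0]]
ft_force: [-2.1, -8.3, -2.9]
gripper_width: 0.244
finger_force: 107.6
[643.9 129.6 207.3] -163.2 [-1.1 -8.8 -3.1] [-2.37  0.44 -0.02]
L n 96 turn 74.9 deg 1.31 r 19.1 h 8.7
R n 19 turn 4.4 deg 0.08 r 14.2 h 9.1
[643.9 129.7 207.3] -163.2 [-2.1 -8.3 -3.9] [-2.44  0.45 -0.08]
L tab unseen 0
R n 16 turn 9.6 deg 0.17 r 18.6 h 9.4
```

```bash
python3 -m inch '[0,0.05,0,-0.15,-1, 0,0.05,0,-0.15,-1, 0,0.05,0,-0.1,-1, 0,0,0,0,-1]'; python3 cams.py wrist 2
```

```text
time: 12.88
tool_pos: [643.7, 130.9, 207.9]
tool_rot: [[-0.768, -0.64, -0.002], [-0.64, 0.768, -0.004], [0.004, -0.002, -1.0]]
ft_force: [-2.8, -9.3, 1.3]
gripper_width: 0.244
finger_force: 108.5
[643.6 130.9 207.9] -140.3 [-1.6 -9.8  1.1] [-2.55  0.55 -0.01]
L n 166 turn 90.2 deg 1.57 r 20.5 h 8.8
R n 67 turn 3.6 deg 0.06 r 15.9 h 9.0
```

```bash
python3 -m inch '[0,-0.1,0,0.15,-1, 0,0,-2,0,-1, 0,0,-6,0,-1, 0,0,0,0.187,-1, 0,0,0,0.187,-1, 0,0,0,0.187,-1, 0,0,0,0.187,-1, 0,0,0,0.187,-1, 0,0,0,0.187,-1, 0,0,0,0.187,-1, 0,0,0,0.187,-1, 0,0,0,0.187,-1, 0,0,0,0.187,-1, 0,0,0,0.187,-1, 0,0,0,0.15,-1, -4.75,-1.4,0,0,-1, -4.75,-1.4,0,0,-1, -4.75,-1.4,0,0,-1, 0,0,0,0,-1, 0,0,0,0,-1]'
python3 - <<'E'
from h import *
im,d,k=shot("wrist","w7"); s=manip.observe(); print(s["tool_pos"],np.degrees(np.arctan2(s["tool_rot"][1,0],s["tool_rot"][0,0])))
K,D,R,t=k
for p in [s["tool_pos"]+s["tool_rot"]@np.array([0,0,114.]),np.array([591.6,-8,71.5])]:
    print(cv2.projectPoints(p[None],cv2.Rodrigues(R.T)[0],-R.T@t,K,D)[0].ravel().round(1))
g=cv2.cvtColor(im,cv2.COLOR_RGB2GRAY)
for r in range(140,215,4): print(r,g[r,240:282:1].tolist())
E
python3 cams.py wrist 3
```

```text
time: 15.42
tool_pos: [591.1, -5.4, 289.7]
tool_rot: [[0.09, 0.996, 0.002], [0.996, -0.09, 0.001], [0.001, 0.002, -1.0]]
ft_force: [-0.0, -0.0, -0.7]
gripper_width: 0.245
finger_force: 108.7
[591.09918031  -5.02541183 289.47222407] 84.90063149626306
[259.8 197.1]
[260.1 172.2]
140 [99, 100, 101, 98, 100, 96, 101, 100, 95, 101, 98, 102, 102, 96, 103, 101, 103, 105, 103, 98, 102, 98, 103, 102, 99, 99, 102, 103, 103, 104, 102, 103, 104, 99, 102, 105, 102, 103, 100, 105, 100, 100]
144 [81, 85, 85, 84, 85, 89, 85, 85, 81, 76, 72, 75, 72, 65, 57, 58, 62, 62, 60, 58, 61, 63, 61, 59, 58, 64, 58, 59, 62, 52, 56, 50, 47, 48, 40, 41, 39, 40, 39, 40, 40, 40]
148 [39, 31, 39, 39, 39, 39, 42, 39, 41, 39, 37, 37, 40, 42, 39, 35, 37, 38, 35, 39, 39, 35, 38, 40, 34, 37, 41, 40, 39, 40, 35, 38, 33, 39, 41, 38, 35, 39, 44, 37, 39, 40]
152 [40, 42, 37, 38, 30, 37, 41, 39, 42, 37, 37, 39, 41, 39, 39, 37, 40, 36, 39, 38, 38, 38, 43, 34, 37, 40, 39, 44, 44, 39, 39, 39, 34, 41, 35, 43, 44, 39, 39, 38, 40, 45]
156 [60, 60, 64, 62, 61, 60, 63, 65, 65, 68, 67, 63, 59, 57, 48, 51, 58, 64, 73, 70, 70, 65, 59, 59
[... 2169 characters left out ...]
8, 119, 114, 113, 113, 111, 100, 79, 67, 66, 70, 65, 65, 68, 69, 74, 96, 115, 114, 113, 118, 112, 113, 113, 114, 116, 114, 115, 115, 115, 111, 115, 113]
208 [115, 111, 115, 114, 116, 114, 117, 121, 115, 114, 116, 113, 116, 115, 117, 95, 71, 61, 67, 66, 68, 66, 66, 69, 75, 99, 109, 112, 112, 114, 113, 115, 113, 115, 114, 114, 116, 112, 115, 113, 116, 116]
212 [115, 113, 114, 114, 113, 112, 113, 113, 114, 110, 113, 110, 114, 113, 105, 87, 68, 62, 68, 70, 63, 64, 69, 70, 75, 91, 109, 113, 114, 113, 112, 113, 110, 110, 112, 113, 116, 111, 117, 110, 113, 113]
[591.   -4.8 289.2] 84.9 [ 0.1 -0.3 -0.7] [-0.03 -0.01 -0.02]
L n 149 turn 89.9 deg 1.57 r 20.3 h 8.4
R n 37 turn 2.9 deg 0.05 r 16.8 h 9.0
```

```bash
python3 -m inch '[-0.28,-0.16,0,0,-1, 0,0,5,0,-1, 0,0,3,0,-1, 0,0,1.5,0,-1, 0,0,0.3,0,-1, 0,0,0,0,-1]';  python3 -m inch '[0,0,0.1,0,-1, 0,0,0.1,0,-1, 0,0,0,0,-1]'; python3 -m inch '[0,0,0.1,0,-1, 0,0,0.1,0,-1, 0,0,0,0,-1]'
```

```text
time: 16.27
tool_pos: [589.1, -8.3, 191.7]
tool_rot: [[0.089, 0.996, 0.001], [0.996, -0.089, 0.0], [0.0, 0.001, -1.0]]
ft_force: [0.6, -0.0, -0.6]
gripper_width: 0.24
finger_force: 108.8
time: 16.65
tool_pos: [588.5, -8.4, 189.1]
tool_rot: [[0.089, 0.996, 0.0], [0.996, -0.089, 0.0], [0.0, 0.0, -1.0]]
ft_force: [-0.1, 0.7, -0.4]
gripper_width: 0.241
finger_force: 108.8
time: 17.02
tool_pos: [588.5, -8.4, 186.7]
tool_rot: [[0.089, 0.996, -0.0], [0.996, -0.089, 0.0], [-0.0, -0.0, -1.0]]
ft_force: [0.8, 0.7, -0.8]
gripper_width: 0.246
finger_force: 108.8
```

```bash
python3 -m inch '[0,0,-0.03,-0.187,-1, 0,0,-0.03,-0.187,-1, 0,0,-0.03,-0.187,-1, 0,0,-0.03,-0.187,-1, 0,0,-0.03,-0.187,-1, 0,0,-0.03,-0.187,-1, 0,0,-0.03,-0.187,-1, 0,0,-0.03,-0.187,-1, 0,0,0,-0.15,-1, 0,0,0,0,-1]'; python3 cams.py wrist 4
```

```text
time: 18.27
tool_pos: [588.1, -8.9, 189.2]
tool_rot: [[-1.0, 0.015, -0.001], [0.015, 1.0, -0.001], [0.001, -0.001, -1.0]]
ft_force: [-2.0, -2.8, 1.7]
gripper_width: 0.243
finger_force: 109.0
[588.1  -8.9 189.2] 179.0 [-2.4 -2.4  2.3] [-0.87  0.53 -0.03]
L n 158 turn 88.3 deg 1.54 r 20.1 h 8.8
R n 150 turn 68.6 deg 1.2 r 21.1 h 8.8
```

Right cam at 1.20 rad and following well; finish the turn.

```bash
python3 -m inch '[0,0,0,-0.15,-1, 0,0,0,-0.15,-1, 0,0.05,0,-0.1,-1, 0,0,0,0,-1]'; python3 cams.py wrist 5
```

```text
time: 18.82
tool_pos: [588.3, -8.7, 189.4]
tool_rot: [[-0.927, -0.375, -0.0], [-0.375, 0.927, -0.001], [0.001, -0.001, -1.0]]
ft_force: [-2.1, -5.0, 2.4]
gripper_width: 0.243
finger_force: 109.1
[588.3  -8.7 189.4] -158.0 [-1.4 -5.6  2.2] [-1.35  0.58 -0.1 ]
L tab unseen 1
R n 150 turn 89.8 deg 1.57 r 21.3 h 9.0
```

```bash
python3 -m inch '[0,-0.05,0,0.1,-1, 0,0,-2,0,-1, 0,0,-4,0,-1, 0,0,-4.2,0,-1, 0,0,0,0.187,-1, 0,0,0,0.187,-1, 0,0,0,0.05,-1, 5.24,-2.58,0,0,-1, 5.24,-2.58,0,0,-1, 5.24,-2.58,0,0,-1, 0,0,0,0,-1, 0,0,0,0,-1]'; python3 cams.py wrist 6;  python3 - <<'E'
from h import *
im,d,k=shot("wrist","w8"); s=manip.observe(); K,D,R,t=k; W=cloud(d,k); print(s["tool_pos"],s["tool_rot"][:,0])
st=(abs(W[...,2]-91)<4)&(abs(W[...,0]-422)<50)&(abs(W[...,1]+63)<50)
Q=W[st]; print("plate",len(Q),cv2.minAreaRect(Q[:,:2].astype(np.float32)),np.median(Q[:,2]))
for p in [s["tool_pos"]+s["tool_rot"]@np.array([0,0,114.]),np.array([422,-63.4,91])]:
    print(cv2.projectPoints(p[None],cv2.Rodrigues(R.T)[0],-R.T@t,K,D)[0].ravel().round(1))
# blade / shaft pixels: depth less than plate, closest band
for r in range(186,232,6):
    c=np.where((d[r,235:290]>150)&(d[r,235:290]<262))[0]+235
    if len(c): print(r,c.min(),c.max(),d[r,c].mean().round())
# hole: points below the plate within it
h=(W[...,2]<80)&(np.hypot(W[...,0]-422,W[...,1]+63)<15); print("hole",h.sum())
E
```

```text
time: 20.38
tool_pos: [423.0, -63.4, 291.8]
tool_rot: [[-0.99, 0.14, 0.002], [0.14, 0.99, 0.0], [-0.002, 0.001, -1.0]]
ft_force: [0.1, 0.3, 0.3]
gripper_width: 0.247
finger_force: 108.8
[423.3 -63.3 291.6] 172.0 [-0.2 -0.3 -0.6] [ 0.    0.04 -0.01]
L n 59 turn 89.7 deg 1.57 r 20.2 h 9.1
R n 65 turn 91.0 deg 1.59 r 20.8 h 9.3
[423.380727   -63.2696055  291.44347861] [-0.99039255  0.13828009 -0.00110498]
plate 1866 ((422.00421142578125, -62.43138122558594), (46.68299102783203, 66.16778564453125), 17.093441009521484) 90.80735680342102
[259.4 196.7]
[259.2 171.6]
192 259 262 243.0
198 259 262 240.0
204 256 265 230.0
210 256 265 218.0
216 255 266 177.0
222 243 277 174.0
228 239 282 175.0
hole 74
```

```bash
python3 -m inch '[0.13,-0.08,0,0,-1, 0,0,4.5,0,-1, 0,0,2.5,0,-1, 0,0,5,0,-1, 0,0,3,0,-1, 0,0,0.6,0,-1, 0,0,0,0,-1]'; python3 -m inch '[0,0,0.15,0,-1, 0,0,0.15,0,-1, 0,0,0,0,-1]'; python3 -m inch '[0,0,0.1,0,-1, 0,0,0.1,0,-1, 0,0,0,0,-1]'
```

```text
time: 21.35
tool_pos: [421.3, -64.0, 135.5]
tool_rot: [[-0.991, 0.137, -0.0], [0.137, 0.991, 0.0], [0.0, 0.0, -1.0]]
ft_force: [0.3, -0.5, 0.0]
gripper_width: 0.242
finger_force: 108.8
time: 21.72
tool_pos: [421.0, -64.1, 132.6]
tool_rot: [[-0.991, 0.137, 0.001], [0.137, 0.991, -0.0], [-0.001, -0.0, -1.0]]
ft_force: [0.9, 0.5, -2.1]
gripper_width: 0.248
finger_force: 108.8
time: 22.1
tool_pos: [420.9, -64.1, 131.0]
tool_rot: [[-0.991, 0.137, 0.0], [0.137, 0.991, -0.0], [-0.0, -0.0, -1.0]]
ft_force: [-4.7, 0.7, 13.9]
gripper_width: 0.244
finger_force: 111.3
```

```bash
python3 -m inch '[0,0,-0.1,0,-1, 0,0,0,0,-0.2, 0,0,0,0,0.3, 0,0,0,0,1, 0,0,0,0,1, 0,0,-4,0,1, 0,0,-5,0,1, 0,0,-5,0,1, 0,0,0,0,1]' 60; python3 drv.py 9; python3 cams.py wrist 7
python3 - <<'E'
from h import *
for c in ["top","scene"]:
    manip.get_image(c)
    for n in ["driver_grip","cover_grip","pad"]: print(c,n,[(np.round(o["position"]).tolist(),round(o["conf"],2)) for o in manip.boxes_of(n,c)][:2])
im,d,k=shot("top","t9"); W=cloud(d,k); hsv=cv2.cvtColor(im,cv2.COLOR_RGB2HSV)
s=(abs(W[...,0]-490)<140)&(abs(W[...,1]+310)<130)&(hsv[...,2]<130)&(W[...,2]>2)&(W[...,2]<25)
s=cv2.morphologyEx(s.astype(np.uint8),cv2.MORPH_OPEN,np.ones((5,5)))>0
n,l,st,_=cv2.connectedComponentsWithStats(s.astype(np.uint8)); i=1+st[1:,4].argmax(); P=W[l==i]
print("pad",len(P),cv2.minAreaRect(P[:,:2].astype(np.float32)),np.median(P[:,2]))
E
```

```text
time: 23.22
tool_pos: [422.9, -64.4, 274.7]
tool_rot: [[-0.99, 0.137, 0.007], [0.137, 0.991, -0.001], [-0.007, -0.0, -1.0]]
ft_force: [0.1, -0.1, -0.1]
gripper_width: 1.002
finger_force: 0.0
[421.7 -64.2 272.5] yaw 172.1035247384677
yellow 298 [410.9 -74.4  96.3] [430.8 -52.3 158.8]
top 120 ((421.3688049316406, -63.680824279785156), (20.212003707885742, 17.573444366455078), 82.67224884033203) 156.08816579203142
plate 1546 ((422.0083923339844, -62.454620361328125), (46.43305206298828, 66.0474624633789), 17.186796188354492) 90.83602139532755
[420.7 -64.1 271.1] 172.1 [ 0.1 -0.1 -0.9] [-0.02 -0.02  0.01]
L tab unseen 0
R n 73 turn 90.7 deg 1.58 r 22.0 h 9.1
top driver_grip []
top cover_grip [([613.0, 55.0, 116.0], 0.64)]
top pad [([694.0, -290.0, 82.0], 0.7), ([493.0, -310.0, 15.0], 0.63)]
scene driver_grip [([417.0, -72.0, 116.0], 0.59)]
scene cover_grip [([590.0, 40.0, 103.0], 0.9)]
scene pad [([488.0, -318.0, 14.0], 0.89)]
pad 3942 ((495.5586242675781, -318.13397216796875), (181.546142578125, 192.75038146972656), 81.61666107177734) 10.549711122565895
```

Run:
```python
from h import *
n=np.array([-.418,.059,.906]); n/=np.linalg.norm(n); up=np.array([.897,-.127,.422]); ey=np.cross(n,up); m=np.array([623.5,61.1,71.8])
z=np.load("w4.npz"); W=cloud(z["d"],(z["K"],z["D"],z["R"],z["t"])); hsv=cv2.cvtColor(z["im"],cv2.COLOR_RGB2HSV)
q=W-m; h=q@n; u=q@up; y=q@ey
f=(h>62)&(h<82)&(abs(u)<50)&(abs(y)<40)&(hsv[...,2]<60)
print("fin",f.sum(),np.percentile(h[f],[5,50,95]).round(1),"u",np.percentile(u[f],[2,50,98]).round(1),"y",np.percentile(y[f],[2,50,98]).round(1))
t=(h>40)&(h<50)&(abs(u)<70)&(abs(y)<60); print("top",t.sum(),np.median(h[t]).round(1),"u",np.percentile(u[t],[1,99]).round(1),"y",np.percentile(y[t],[1,99]).round(1))
print("grip69",(m+69*n).round(1),"yaw of ex",-8.0)
# pad from w1
im=cv2.imread("pics/w1.png"); i=manip.camera_info("wrist"); K=np.array(i["camera_matrix"],float);D=np.array(i["D"],float);T=np.array(i["tool_from_camera"])
a=np.radians(22.78); Rw=np.array([[np.cos(a),np.sin(a),0],[np.sin(a),-np.cos(a),0],[0,0,-1.]])
R=Rw@T[:3,:3]; t=Rw@T[:3,3]+[416.9,-64,298.3]
hs=cv2.cvtColor(im,cv2.COLOR_BGR2HSV); b=im.astype(int); print(b[170,425])
mask=(np.abs(b-b[165:175,420:430].mean((0,1))).max(2)<25).astype(np.uint8); mask[:, :340]=0
mask=cv2.morphologyEx(mask,cv2.MORPH_OPEN,np.ones((5,5))); nn,l,st,_=cv2.connectedComponentsWithStats(mask); lab=l[170,425]
c=max(cv2.findContours((l==lab).astype(np.uint8),cv2.RETR_EXTERNAL,cv2.CHAIN_APPROX_NONE)[0],key=cv2.contourArea).astype(float)
v=np.c_[cv2.undistortPoints(c,K,D).reshape(-1,2),np.ones(len(c))]@R.T
P=t+v*((11-t[2])/v[:,2])[:,None]; print("pad",cv2.minAreaRect(P[:,:2].astype(np.float32)))
```

```text
fin 467 [65.3 74.5 75.7] u [-21.9   9.6  27.6] y [-6.4 -0.8  5. ]
top 4872 45.0 u [-48.2  49.8] y [-44.3  43.4]
grip69 [594.6  65.2 134.3] yaw of ex -8.0
[153 151 156]
pad ((497.33721923828125, -311.76129150390625), (156.64794921875, 178.57640075683594), 83.74891662597656)
```

```bash
python3 -m inch '[-3.86,3.78,0,0,1, -3.86,3.78,0,0,1, -3.86,3.78,0,0,1, -3.86,3.78,0,0,1, 0,0,4,0,1, 0,0,4,0,1, 0,0,0,0,1, 0,0,0,0,1]'
python3 - <<'E'
from h import *
n=np.array([-.418,.059,.906]); n/=np.linalg.norm(n); up=np.array([.897,-.127,.422]); ey=np.cross(n,up); m=np.array([623.5,61.1,71.8])
im,d,k=shot("wrist","w10"); W=cloud(d,k); hsv=cv2.cvtColor(im,cv2.COLOR_RGB2HSV); s=manip.observe(); print(s["tool_pos"])
q=W-m; h=q@n; u=q@up; y=q@ey
f=(h>62)&(h<82)&(abs(u)<50)&(abs(y)<30)&(hsv[...,2]<70)
print("fin",f.sum(),np.percentile(h[f],[5,50,95]).round(1),"u",np.percentile(u[f],[2,50,98]).round(1),"y",np.percentile(y[f],[2,50,98]).round(1))
p=s["tool_pos"]-m; print("tcp y",p@ey)
E
python3 cams.py wrist 11
```

```text
time: 24.78
tool_pos: [595.2, 64.4, 192.4]
tool_rot: [[-0.99, 0.138, 0.001], [0.138, 0.99, 0.0], [-0.001, 0.0, -1.0]]
ft_force: [0.5, 0.2, -0.2]
gripper_width: 1.003
finger_force: 0.0
[595.59158916  64.47866684 193.04117031]
fin 1377 [72.4 74.7 76. ] u [-27.    0.3  25.5] y [-5.5  0.6  6.2]
tcp y -0.5447951204879635
[595.6  64.5 193.2] 172.1 [0.8 0.1 0.1] [0.01 0.02 0.05]
L n 95 turn 84.3 deg 1.47 r 20.1 h 8.8
R n 148 turn 88.3 deg 1.54 r 21.0 h 9.0
```

```bash
python3 -m inch '[0,0,3,0,1, 0,0,3,0,1, 0,0,0,0,0, 0,0,0,0,-1, 0,0,0,0,-1, 0,0,0,0,-1, 0,0,0,0,-1]' 70; python3 -m inch '[0.42,0,-0.9,0,-1, 0.42,0,-0.9,0,-1, 0,0,0,0,-1]'
```

```text
time: 25.75
tool_pos: [595.1, 64.5, 132.5]
tool_rot: [[-0.991, 0.137, 0.002], [0.137, 0.991, 0.0], [-0.002, 0.0, -1.0]]
ft_force: [-1.8, 0.6, 5.2]
gripper_width: 0.129
finger_force: 69.3
time: 26.12
tool_pos: [586.2, 65.7, 150.2]
tool_rot: [[-0.991, 0.137, 0.001], [0.137, 0.991, 0.0], [-0.001, 0.0, -1.0]]
ft_force: [-0.1, -0.2, -1.4]
gripper_width: 0.125
finger_force: 68.3
```

```bash
python3 -m inch '[0.84,0,-1.8,0,-1, 0.84,0,-1.8,0,-1, 0.84,0,-1.8,0,-1, 0,0,-5,0,-1, 0,0,0,0,-1, 0,0,0,0,-1]'
cat > cov.py <<'E'
from h import *
import sys
s=manip.observe(); print(s["tool_pos"].round(1),s["ft_force"].round(1))
for c in sys.argv[1:]:
    im,d,k=shot(c,"cov_"+c); W=cloud(d,k); hsv=cv2.cvtColor(im,cv2.COLOR_RGB2HSV)
    b=(cv2.inRange(hsv,(100,120,30),(125,255,255))>0)&(W[...,0]<680)&(W[...,0]>350)&(W[...,1]<150)
    b=cv2.morphologyEx(b.astype(np.uint8),cv2.MORPH_OPEN,np.ones((3,3))); nn,l,st,_=cv2.connectedComponentsWithStats(b)
    if nn<2: print(c,"no blue"); continue
    Q=W[l==1+st[1:,4].argmax()]; Q=Q[~np.isnan(Q[:,0])]
    rng=np.random.default_rng(0); best=(0,)
    for _ in range(800):
        a=Q[rng.choice(len(Q),3,replace=False)]; n=np.cross(a[1]-a[0],a[2]-a[0]); L=np.linalg.norm(n)
        if L<200: continue
        n/=L; n*=np.sign(n[2]); i=abs((Q-a[0])@n)<2
        if n[2]>.7 and i.sum()>best[0]: best=(i.sum(),i)
    I=Q[best[1]]; cc=I.mean(0); n=np.linalg.svd(I-cc)[2][2]; n*=np.sign(n[2])
    print(c,len(Q),"top plane n",n.round(3),"tilt",np.degrees(np.arccos(n[2])).round(1),"rect",cv2.minAreaRect(I[:,:2].astype(np.float32)),"z",np.percentile(I[:,2],[2,50,98]).round(1))
E
python3 cov.py wrist scene
```

```text
time: 26.88
tool_pos: [560.8, 69.1, 253.6]
tool_rot: [[-0.991, 0.137, 0.001], [0.137, 0.991, 0.0], [-0.001, 0.0, -1.0]]
ft_force: [-1.1, -0.2, -1.9]
gripper_width: 0.129
finger_force: 68.5
[560.8  69.1 253.6] [-1.1 -0.2 -1.9]
wrist 10851 top plane n [-0.418  0.059  0.907] tilt 25.0 rect ((554.280517578125, 70.69512176513672), (88.82806396484375, 59.312076568603516), 82.06719207763672) z [212.8 223.1 238.3]
scene 795 top plane n [-0.407  0.071  0.911] tilt 24.4 rect ((564.891845703125, 66.16223907470703), (92.92830657958984, 90.31484985351562), 80.85529327392578) z [209.2 225.5 249. ]
```

```bash
python3 -m inch '[0.64,-5.51,0,0,-1, 0.64,-5.51,0,0,-1, 0.64,-5.51,0,0,-1, 0.64,-5.51,0,0,-1, 0.64,-5.51,0,0,-1, 0.64,-5.51,0,0,-1, 0.64,-5.51,0,0,-1, 0,0,4.2,0,-1, 0,0,4.2,0,-1, 0,0,4.2,0,-1, 0,0,0,0,-1, 0,0,0,0,-1]'; python3 cov.py wrist
python3 - <<'E'
from h import *
im,d,k=shot("wrist","w12"); W=cloud(d,k)
P=W[(abs(W[...,0]-497)<75)&(abs(W[...,1]+312)<65)&(W[...,2]<25)]; print("pad z",len(P),np.percentile(P[:,2],[10,50,90]) if len(P) else 0)
E
```

```text
time: 28.48
tool_pos: [464.2, -307.0, 127.9]
tool_rot: [[-0.991, 0.137, 0.0], [0.137, 0.991, -0.0], [-0.0, -0.0, -1.0]]
ft_force: [1.1, -0.4, -1.2]
gripper_width: 0.125
finger_force: 69.1
[ 464.2 -307.   127.9] [ 1.1 -0.4 -1.2]
wrist 10982 top plane n [-0.418  0.059  0.906] tilt 25.0 rect ((457.7860412597656, -305.3305358886719), (89.14073181152344, 59.68803405761719), 82.22418212890625) z [ 87.   97.4 112.6]
pad z 4595 [10.38252532 11.25036993 12.12571334]
```

```bash
python3 -m inch '[0,0,2,0,-1, 0,0,1.4,0,-1, 0,0,0.2,0,-1, 0,0,0,0,-1]'; python3 -m inch '[0,0,0,0,-1, -0.72,0,0.18,0,-1, -0.7,0,0.23,0,-1, 0,0,0,0,-1]' 20; python3 cov.py wrist
```

```text
time: 29.08
tool_pos: [464.8, -307.3, 92.8]
tool_rot: [[-0.991, 0.137, 0.002], [0.137, 0.991, -0.001], [-0.002, -0.001, -1.0]]
ft_force: [-0.8, 1.3, 9.2]
gripper_width: 0.127
finger_force: 70.8
time: 29.58
tool_pos: [478.7, -309.2, 88.4]
tool_rot: [[-0.991, 0.137, 0.001], [0.137, 0.991, -0.001], [-0.001, -0.001, -1.0]]
ft_force: [-1.5, 0.6, 6.7]
gripper_width: 0.126
finger_force: 71.1
[ 478.7 -309.2   88.4] [-1.5  0.6  6.7]
wrist 12485 top plane n [-0.268  0.037  0.963] tilt 15.7 rect ((468.9579162597656, -307.47332763671875), (89.45533752441406, 68.0942611694336), 82.08709716796875) z [54.1 61.2 72.1]
```

```bash
python3 -m inch '[-0.69,0,0.3,0,-1, -0.65,0,0.35,0,-1, -0.6,0,0.4,0,-1, 0,0,0,0,-1]'; python3 cov.py wrist
```

```text
time: 30.12
tool_pos: [498.1, -311.9, 77.8]
tool_rot: [[-0.991, 0.137, 0.001], [0.137, 0.991, -0.001], [-0.001, -0.001, -1.0]]
ft_force: [-0.3, -0.3, 3.7]
gripper_width: 0.126
finger_force: 71.7
[ 498.1 -311.9   77.8] [-0.3 -0.3  3.7]
wrist 16169 top plane n [-0.032  0.004  0.999] tilt 1.8 rect ((485.6350402832031, -309.609619140625), (89.26947784423828, 81.14755249023438), 82.0313491821289) z [55.  56.8 58.6]
```

Nearly flat; release and rise, then check.

```bash
python3 -m inch '[0,0,0.05,0,-0.5, 0,0,0,0,0.3, 0,0,0,0,1, 0,0,0,0,1, 0,0,-4,0,1, 0,0,-6,0,1, 0,0,-6,0,1, 0,0,0,0,1]' 60; python3 cov.py wrist top
python3 - <<'E'
from h import *
s=manip.observe(); print(s["tool_pos"])
E
```

```text
time: 31.18
tool_pos: [499.5, -313.0, 241.4]
tool_rot: [[-0.99, 0.137, 0.008], [0.137, 0.991, -0.005], [-0.008, -0.004, -1.0]]
ft_force: [0.5, -0.3, -0.0]
gripper_width: 0.997
finger_force: 0.0
[ 499.5 -313.   241.4] [ 0.5 -0.3 -0. ]
wrist 6274 top plane n [-0.003  0.     1.   ] tilt 0.2 rect ((495.5173645019531, -310.3815002441406), (90.01515197753906, 98.3171615600586), 82.2685546875) z [54.5 55.9 57.5]
top 646 top plane n [0.008 0.001 1.   ] tilt 0.5 rect ((496.2337951660156, -284.51373291015625), (36.08368682861328, 97.48751068115234), 81.7817611694336) z [53.4 55.3 57.3]
[ 497.1356691  -311.45803921  236.47197043]
```

```bash
python3 -m inch '[-0.87,5.52,0,0,0.1, -0.87,5.52,0,0,0.1, -0.87,5.52,0,0,0.1, -0.87,5.52,0,0,0.1, -0.87,5.52,0,0,0.1, -0.87,5.52,0,0,0.1, -0.87,5.52,0,0,0.1, 0,0,3,0,0.1, 0,0,0,0,0.1, 0,0,0,0,0.1]'
cat > knob.py <<'E'
from h import *
import sys
n=np.array([-.418,.059,.906]); n/=np.linalg.norm(n); up=np.array([.897,-.127,.422]); ey=np.cross(n,up); m=np.array([623.5,61.1,71.8])
im,d,k=shot("wrist",sys.argv[1]); W=cloud(d,k); hsv=cv2.cvtColor(im,cv2.COLOR_RGB2HSV); s=manip.observe(); print(s["tool_pos"],s["gripper_width"])
q=W-m; h=q@n; u=q@up; y=q@ey
r=((hsv[...,0]<8)|(hsv[...,0]>172))&(hsv[...,1]>120)&(abs(u)<45)&(abs(y)<40)&(h>5)&(h<80)
print("red",r.sum(),"h",np.percentile(h[r],[5,50,95]).round(1)); t=r&(h>np.percentile(h[r],60)-3)
print("top u",np.percentile(u[t],[2,98]).round(1),"y",np.percentile(y[t],[2,98]).round(1))
E
python3 knob.py w13; python3 cams.py wrist 13; python3 -c "
import cv2; a=cv2.imread('pics/w13.png'); cv2.imwrite('pics/w13b.png',a)"
```

```text
time: 32.52
tool_pos: [610.1, 62.4, 205.6]
tool_rot: [[-0.99, 0.138, -0.002], [0.138, 0.99, -0.0], [0.002, -0.0, -1.0]]
ft_force: [0.8, 0.3, -0.0]
gripper_width: 0.551
finger_force: 0.0
[610.5235366   62.28204314 206.29242013] 0.5517774156047316
red 793 h [35.6 36.9 38.1]
top u [-12.   11.9] y [-11.9  11.9]
[610.8  62.2 206.7] 172.0 [ 0.5 -0.4  0.7] [0.05 0.01 0.01]
L n 156 turn 89.4 deg 1.56 r 20.4 h 8.7
R n 140 turn 88.0 deg 1.54 r 21.2 h 9.1
```

View pics/w13b.png

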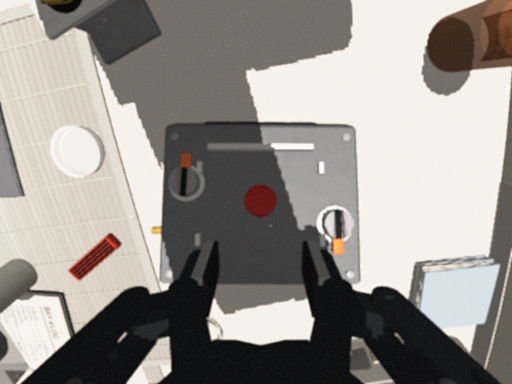

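```bash
python3 -m inch '[0,0.05,5,0,0.1, 0,0,4,0,0.1, 0,0,1.85,0,0.1, 0,0,0,0,0.1]'; python3 -m inch '[0,0,0,0,-1, 0,0,0,0,-1, 0,0,0,0,-1, 0,0,0,0,-1]' 80
```

```text
time: 33.12
tool_pos: [610.3, 63.0, 97.2]
tool_rot: [[-0.99, 0.138, -0.001], [0.138, 0.99, -0.0], [0.001, -0.0, -1.0]]
ft_force: [0.0, -0.4, 0.3]
gripper_width: 0.551
finger_force: 0.0
time: 33.62
tool_pos: [611.5, 62.2, 99.9]
tool_rot: [[-0.991, 0.137, 0.002], [0.137, 0.991, -0.002], [-0.003, -0.001, -1.0]]
ft_force: [-2.8, -7.5, 4.3]
gripper_width: 0.302
finger_force: 78.4
```

```bash
python3 -m inch '[0.34,0,-0.72,0,-1, 0.34,0,-0.72,0,-1, 0.34,0,-0.72,0,-1, 0,0,0,0,-1, 0,0,0,0,-1]'; python3 knob.py w14
```

```text
time: 34.25
tool_pos: [602.9, 63.4, 118.4]
tool_rot: [[-0.991, 0.137, 0.005], [0.137, 0.991, -0.002], [-0.005, -0.001, -1.0]]
ft_force: [16.4, -7.5, -31.5]
gripper_width: 0.297
finger_force: 89.3
[602.94315052  63.42458907 118.45314508] 0.302072791411249
red 2410 h [55.6 57.1 58.3]
top u [-12.8  11.2] y [-12.3  12.1]
```

```bash
python3 -m inch '[0,0,0,0,-1, 0,0,0,0,-1, 0,0,0,0,-1, -0.34,0,0.72,0,-1, -0.34,0,0.72,0,-1, -0.3,0,0.62,0,-1, 0,0,0,0,0.1, 0,0,0,0,0.1, 0,0,0,0,0.1, 0,0,-4,0,0.1, 0,0,-5,0,0.1, 0,0,-4,0,0.1, 0,0,0,0,0.1, 0,0,0,0,0.1]'; python3 knob.py w15; python3 cams.py wrist 15; python3 cov.py top; python3 drv.py 15
python3 - <<'E'
from h import *
manip.get_image("top")
for n in ["resist_bottle","petri_dish","timer","spare_chuck","hex_key","developer_bottle"]:
    print(n,[(np.round(o["position"]).tolist(),round(o["conf"],2)) for o in manip.boxes_of(n,"top")][:2])
print(manip.observe()["ft_force"],manip.observe()["time"])
E
```

```text
time: 36.05
tool_pos: [609.8, 63.6, 228.3]
tool_rot: [[-0.991, 0.137, -0.0], [0.137, 0.991, 0.0], [0.0, 0.0, -1.0]]
ft_force: [0.2, 0.6, -0.0]
gripper_width: 0.55
finger_force: 0.0
[609.44113251  63.53879113 227.60866763] 0.548192967837935
red 676 h [35.4 36.9 38.1]
top u [-12.2  12.1] y [-11.8  12. ]
[609.3  63.5 227.3] 172.1 [-0.4  0.5  0.1] [-0.02  0.    0.  ]
L n 136 turn 88.9 deg 1.55 r 19.8 h 9.0
R n 117 turn 88.3 deg 1.54 r 21.5 h 9.0
[609.3  63.5 227.3] [-0.4  0.5  0.1]
top 1340 top plane n [0.008 0.026 1.   ] tilt 1.6 rect ((494.07177734375, -311.13922119140625), (89.70575714111328, 100.40416717529297), 81.96823120117188) z [53.  55.5 58.2]
[609.5  63.5 227.3] yaw 172.10716744384928
yellow 246 [427.4 -71.6  97.7] [435.2 -52.4 135.5]
top 35 ((434.035400390625, -63.433738708496094), (14.109441757202148, 0.959795355796814), 82.04979705810547) 131.09545407746378
plate 1601 ((426.19842529296875, -61.45901870727539), (39.541378021240234, 67.24835205078125), 16.3640079498291) 90.66789841815654
resist_bottle []
petri_dish [([555.0, -146.0, 22.0], 0.78)]
timer [([417.0, -61.0, 157.0], 0.6)]
spare_chuck []
hex_key [([686.0, -173.0, 24.0], 0.65)]
developer_bottle [([695.0, -288.0, 82.0], 0.71), ([592.0, -13.0, 80.0], 0.27)]
[-0.10901309 -0.93016268 -0.16715557] 36.6
```

All conditions check out: knob home, cams at about 1.55 rad, cover flat near the middle of the pad, driver seated. Handing in.

```bash
python3 -c "
from cell import manip
print(manip.close_job())"
```

```text
the job is handed in; nothing more can be done
None
```

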